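# Sweep the loose ferrule caps into the catch frame

## Task

Sweep the two loose ferrule caps across the wooden work board into the three-sided catch frame, so that both lie flat inside it with nothing sticking out of its open mouth. Only push them steadily along the board with your fingers: do not pick them up, lift them or flick them, and leave the pipe clamp and the date stamp where they are.

Things in the scene. Friction and masses are not known exactly. Their poses are not given: they have to be found in the camera images.
- cap_a: One of two identical stainless ferrule caps: a low round disc with bevelled upper edge, 50 mm across, 10 mm high, about 60 g, lying loose and flat on the board (bevelled side up). Origin: centre of its underside, z up.
- cap_b: The other ferrule cap, the same in every respect. The two caps and the pipe clamp lie in a row to the right of the catch frame, running away from the robot; which of the three lies where varies. Their centres lie about 85 mm apart from front to back.
- catch_frame: Low three-sided aluminium frame fixed to the board on the left; no floor of its own. Inside 170 mm wide, 120 mm deep; walls 4 mm thick, 28 mm high. Its open mouth faces the robot's right (-y), turned up to 0.25 rad. Origin: on the board, middle of the mouth line. Own x points from the mouth inward, y across the mouth, z up. A cap is wholly in when its centre is 25 mm or more past the mouth line.
- frame_back (a point): Point on the board at the foot of the middle of the catch frame's back wall, inner face (own x = 0.12 of the frame). The side walls' inner faces lie at y = -0.085 and +0.085 in the frame; from each a flared lip 22 mm long runs outward beside the mouth, so that the way in widens to about 195 mm.
- pipe_clamp: Loose stainless pipe clamp lying flat in the row with the caps: a ring with a wing nut, 64 x 86 mm, 16 mm high, open in the middle. Stays where it is. Origin: near the middle of the ring, on its underside; long side along its own y.
- date_stamp: Loose hand stamp standing on the board on the far side of the row: square black foot 34 x 34 mm with a round red handle, 70 mm high. Stays where it is. Origin: centre of its underside.
- work_board: Plywood board, fixed, 354 mm (x) by 570 mm (y), lying level across the cart; all the work is done on its flat top, 55 mm above the cart deck (at z = 0.055). The screw heads in it are flush. Origin: under its centre, at deck height (z = 0).

How it is judged:
At the end, for the whole second after the job is handed in: Both ferrule caps lie flat (within 0.1 rad) and at rest on the board inside the catch frame, each centre between its side walls and at least 22 mm past the mouth line; pipe clamp and date stamp are within 20 mm of where they stood (x of cap_a in the frame of catch_frame between 0.022 and 0.12 m and y of cap_a in the frame of catch_frame between -0.08 and 0.08 m and x of cap_b in the frame of catch_frame between 0.022 and 0.12 m and y of cap_b in the frame of catch_frame between -0.08 and 0.08 m and height (world z) of each of cap_a, cap_b below 0.059 m and angle between each of cap_a, cap_b's own z axis and vertical below 0.1 rad and linear speed of each of cap_a, cap_b below 0.02 m/s and distance of each of pipe_clamp, date_stamp from where it was at the start of the episode below 0.02 m); the robot touches nothing.
It fails at once if a ferrule cap was lifted or tipped up off the board (height (world z) of any of cap_a, cap_b above 0.07 m or angle between any of cap_a, cap_b's own z axis and vertical above 0.5 rad).
It fails at once if a ferrule cap was flicked (faster than 0.6 m/s) (linear speed of any of cap_a, cap_b above 0.6 m/s).
It fails at once if the pipe clamp or the date stamp was shifted by more than 20 mm, or the stamp tipped over (distance of any of pipe_clamp, date_stamp from where it was at the start of the episode above 0.02 m or angle between date_stamp's own z axis and vertical above 0.4 rad).
It also fails if it takes over 58 s, if anything falls off the work surface, if the arm or the gripper's body presses on something with over 40 N, if the wrist force passes 120 N, or if a joint passes its speed limit or range.

## Robot

A 7-joint arm with a two-finger parallel gripper is mounted at the origin on a cart in front of the work surface, level with it; the furniture and walls round the work are solid. World frame = base frame: x ahead of the robot, y to its left, z up, the work surface at z = 0. Lengths are in m, angles in rad, forces in N, time in s.
With the tool pointing down it reaches from about 0.425 to 0.875 m from the base axis. Payload 9.9 kg.
Tool frame: the origin (TCP) lies midway between the tips of the shut fingers; the grasp point (between the pads) lies 19 mm behind it; y points along the fingers, z is the direction in which the jaws open and shut, and the axes are right-handed (so a half turn about y gives the same grasp; the last joint's range is limited). The gripper opens to 85 mm and grips with 20 to 120 N. Pads are 22 mm wide; open, the fingers measure 114 mm over their backs; the gripper's body (76 mm by 85 mm) begins 54 mm behind the grasp point. The pads swing forward as they close: fully open they stand 13 mm farther back than shut.
Start: joints at [-1.371, 0.576, 0.025, 1.437, -0.015, 1.129, -0.057], TCP at [0.189, 0.648, 0.231] pointing down, gripper open.
Joint ranges: [-2.76, 2.76], [-0.34, 2.15], [-1.52, 1.57], [0.19, 2.46], [-1.09, 4.23], [0.17, 1.99], [-2.82, 2.82]. Speed limits (rad/s): [2.22, 2.22, 3.01, 3.01, 3.14, 3.14, 3.14].

## Interface

Orientations are given as a unit quaternion [x, y, z, w].
In Python, from station import r, camera, get_calibration, nets gives the robot as it stands. The module is installed in compiled form; this text tells all that it offers.
- The arm moves only by the tool step_arm, never from a script. Its argument "steps" is a list of rows, each an object of numbers: "fingers": the closure, from -1 (fully open) to 1 (shut); "x", "y", "z": the shift along the tool's x, y, z in m; "spin": the turn about the tool's y in rad. In form: [{"fingers": .., "x": .., "y": .., "z": .., "spin": ..}, ...]. A call has 1 to 5 rows; each row is the pose to reach, as a shift and turn from the pose measured when the call began, along the tool's axes at that moment; what a row does not reach only later rows make up. A row lasts 1/8 s, in which the tool goes at most 62.5 mm and 10.7 degrees, less where a joint would pass 70% of its speed; a pose out of reach is approached as far as the arm can. A call with a gripper value outside its range is refused whole. The fingers move at their own pace and stop on an object; "newtons" is the grip in N (left out, the last holds). Time passes only in rows, so rows that repeat a pose let the fingers close. It gives the time, the measured TCP pose, the force and the opening at its end, in the units of the state.
- r.sense(): the state, without advancing time (a new reading comes with each control period).
- camera(name): name is "side" or "top"; returns the picture (400x640x3 uint8, blue, green, red); there is no depth.
- get_calibration(name): a dict with "mtx" (3x3 intrinsics, pixels), "position" and "rotation" of the camera in the world. Camera axes: x right, y down, z forward; pixel columns grow to the right and rows downward; lengths in m; the calibration is good to about 2 mm. A picture is of the moment at which its call begins. get_calibration takes no time and is no camera call.
- r.finish_job(): hands the job in, once; it reports no verdict.
Trained networks look in the newest picture that a camera, given by its name, has taken for a name from the list of things; names that differ only in an ending like _2 or _b are one class to them, and where a whole thing is asked for, a point or a joint stands for the part that bears it (a point fixed in the world has none). Each returns a list of dicts, best first, with "confidence" (0 to 1); they miss things now and then, are a little off and sometimes report something else, mostly with a low value. They report only what shows in the picture. A call takes as long as a camera call.
- nets.recognise(query, camera): "pixel" ([column, row] in pixels, amid what is visible of it).
The state is a dict: "t": time; "joint_pos": joint angles; "joint_velocities": joint speeds; "joint_torque": joint torques, N m; "eef_pos": TCP position; "eef_rot": TCP orientation; "ft_force": force on the tool from outside, world axes, zero at the start; "torque": the same for the moment, N m; "gripper_width": finger opening in m.
Only numpy, scipy, OpenCV 4.12 (cv2) and the standard library are available. Lean on these libraries where they do the work, as an engineer would, in place of code of your own. Each camera call takes 0.05 s, during which the arm holds its last target. There are 200 camera calls.

## Working session

There is one attempt and no reset: what is moved stays moved. The work goes in short steps, Python scripts to look and compute and a tool call to move; the robot and the scene stay as the last step left them, time stands still between calls to the robot, and variables do not carry over. Pictures are saved under pics/ and viewed, about 8 in all and at most 12, crops included, and the job is handed in when it is done.

Besides the shell and the picture viewer there is one more tool, called by a JSON object that holds its "fn" and its "kwargs", one argument or row to a line. step_arm: Moves the arm, as the interface text tells. Its arguments: {"type":"object","properties":{"steps":{"type":"array"},"newtons":{"type":"number"}},"required":["steps"]}

```bash
mkdir -p pics; cat > h.py <<'E'
import numpy as np, cv2
from station import r, camera, get_calibration, nets
def ray(n,px,z):
    c=get_calibration(n);K=np.array(c["mtx"]);R=np.array(c["rotation"]);p=np.array(c["position"])
    if R.shape!=(3,3):
        from scipy.spatial.transform import Rotation as Q
        R=Q.from_quat(R).as_matrix()
    d=R@np.linalg.inv(K)@np.array([px[0],px[1],1.])
    return (p+d*(z-p[2])/d[2]).round(4)
E
python3 - <<'E'
from h import *
for n in("top","side"):
    cv2.imwrite(f"pics/{n}0.png",camera(n)); print(n,get_calibration(n))
    for q,z in(("cap_a",.065),("pipe_clamp",.063),("date_stamp",.09),("catch_frame",.07),("frame_back",.055)):
        for d in nets.recognise(q,n)[:3]: print(q,np.round(d["pixel"],1),round(d["confidence"],2),ray(n,d["pixel"],z))
s=r.sense();print(s)
E
```

```text
top {'mtx': array([[399.6446991 ,   0.        , 317.4760897 ],
       [  0.        , 399.6446991 , 197.92188744],
       [  0.        ,   0.        ,   1.        ]]), 'position': array([0.51375531, 0.02914975, 1.07344556]), 'rotation': array([-0.69613011,  0.71695497, -0.03341238,  0.016188  ])}
cap_a [347.3 185.9] 0.74 [ 0.6127 -0.0732  0.065 ]
cap_a [369.8 216.6] 0.62 [ 0.5331 -0.1274  0.065 ]
pipe_clamp [370.8 245.8] 0.74 [ 0.4596 -0.1273  0.063 ]
date_stamp [366.9 148.6] 0.59 [ 0.7024 -0.123   0.09  ]
catch_frame [234.  227.6] 0.59 [0.5158 0.2139 0.07  ]
frame_back [233.6 228.1] 0.92 [0.5146 0.2177 0.055 ]
frame_back [372.2 218.5] 0.53 [ 0.5283 -0.1349  0.055 ]
side {'mtx': array([[393.68945222,   0.        , 317.76517504],
       [  0.        , 393.68945222, 202.83051571],
       [  0.        ,   0.        ,   1.        ]]), 'position': array([ 0.49171759, -0.86417457,  0.43213377]), 'rotation': array([ 0.82858858, -0.02875398,  0.0292678 , -0.55835255])}
cap_a [299.4 236. ] 0.54 [ 0.5183 -0.1392  0.065 ]
cap_a [343.8 226.9] 0.44 [ 0.6159 -0.1003  0.065 ]
pipe_clamp [341.3 226. 
[... 241 characters left out ...]
 0.055 ]
{'t': 0.6, 'joint_pos': array([-1.37082011,  0.57569257,  0.02490839,  1.43711501, -0.01499214,
        1.12900826, -0.05651768]), 'joint_velocities': array([-0.00074929, -0.00110019,  0.00011745,  0.00087098,  0.00040507,
        0.00051671, -0.00041412]), 'joint_torque': array([-8.24754989e-04, -7.65103412e+01,  2.24767305e+00, -2.86196065e+01,
        1.53638452e-02,  2.93609883e-03,  4.32605589e-05]), 'eef_pos': array([0.18898825, 0.64799572, 0.23128872]), 'eef_rot': array([ 0.70001334, -0.10000056,  0.1000033 , -0.69998611]), 'ft_force': array([-0.21523963,  0.11547007,  0.00220355]), 'torque': array([-0.00864296,  0.0143041 , -0.02039325]), 'gripper_width': 0.0855559368092028}
```

```bash
python3 - <<'E'
import cv2
i=cv2.imread("pics/top0.png")[110:310,190:430]
cv2.imwrite("pics/top0c.png",cv2.resize(i,None,fx=3,fy=3,interpolation=cv2.INTER_CUBIC)[:600])
E
```

```text
(no output)
```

View pics/top0c.png

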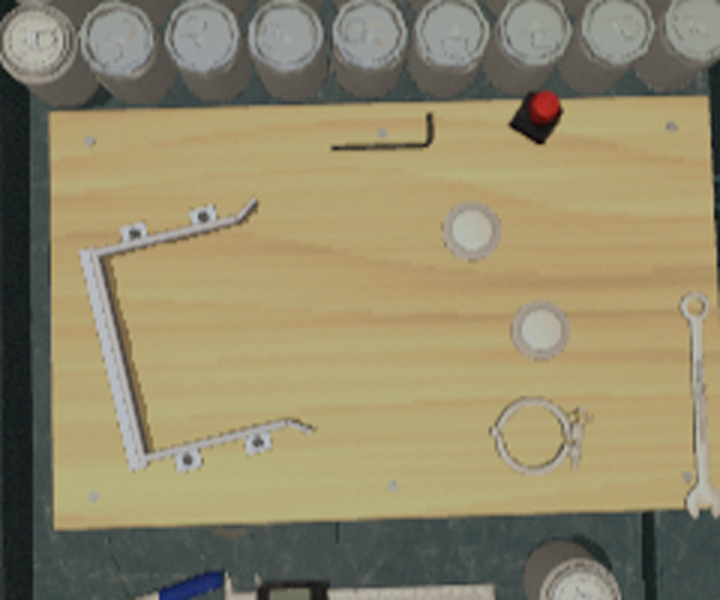

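View pics/side0.png

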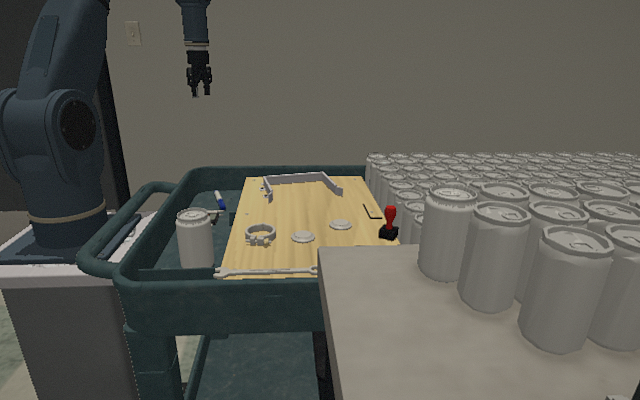

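```bash
cat >> h.py <<'E'
from scipy.spatial.transform import Rotation as Q
def goto(p,yaw=None):
    """shift in tool axes and spin to reach world p, with jaws axis perpendicular to push heading yaw"""
    s=r.sense();R=Q.from_quat(s["eef_rot"]).as_matrix();d=R.T@(np.array(p)-s["eef_pos"])
    sp=0
    if yaw is not None:
        # R' = R*Roty(a): choose a so that jaws axis z is perpendicular to heading
        h=np.array([np.cos(yaw),np.sin(yaw),0]);l=np.array([-h[1],h[0],0])
        c=[]
        for sg in(1,-1):
            t=R.T@(sg*l); c.append(np.arctan2(t[0],t[2]))
        sp=min(c,key=abs)
    return d.round(4),round(float(sp),3)
E
python3 - <<'E'
from h import *
s=r.sense();print(Q.from_quat(s["eef_rot"]).as_matrix().round(3))
P=lambda x,y,z:ray("top",(190+x/3,110+y/3),z)[:2]
mt,mb=P(240,218,.083),P(291,422,.083); bt,bb=P(97,253,.083),P(143,460,.083)
print("mouth ends",mt,mb,np.linalg.norm(mt-mb),"back",bt,bb)
m=(mt+mb)/2; ax=(mt-bt+mb-bb); ax=-ax/np.linalg.norm(ax); ay=np.array([-ax[1],ax[0]])
print("m",m,"yaw",np.arctan2(ax[1],ax[0]), "from cross",np.arctan2(*(mb-mt)[::-1])+np.pi/2)
for n,c,ty in(("far",[.6127,-.0732],-.035),("near",[.5331,-.1274],.035)):
    c=np.array(c);f=[(c-m)@ax,(c-m)@ay]; t=m+ax*.075+ay*ty; d=t-c; L=np.linalg.norm(d);h=np.arctan2(d[1],d[0])
    st=c-d/L*.065; print(n,"inframe",f,"target",t,"L",L,"head",h,"start",st,goto([*st,.16],h))
print(goto([.5,.35,.16]))
E
```

```text
[[ 0.96 -0.    0.28]
 [-0.28 -0.    0.96]
 [ 0.   -1.   -0.  ]]
mouth ends [0.6244 0.1208] [0.4553 0.0828] 0.17331707936611437 back [0.5986 0.2389] [0.4283 0.204 ]
m [0.53985 0.1018 ] yaw 1.787960382909467 from cross -1.349749264119878
far inframe [np.float64(-0.18658601736330863), np.float64(-0.033433226354916634)] target [0.55786835 0.18257957] L 0.2615907094291618 head 1.7819709384978666 start [ 0.62632456 -0.13675605] (array([ 0.6396,  0.0713, -0.6309]), 1.076)
near inframe [np.float64(-0.2223622818028271), np.float64(0.05597515637709371)] target [0.48951248 0.16749729] L 0.2981011301958238 head 1.717539641304156 start [ 0.54260412 -0.19170141] (array([ 0.5746,  0.0713, -0.7071]), 1.14)
(array([ 0.382 ,  0.0713, -0.199 ]), 0.0)
```

{"fn": "step_arm", "kwargs": {
  "steps": [
    {"fingers": 0.35,"x": 0.055,"y": 0,"z": -0.028,"spin": 0.15},
    {"fingers": 0.35,"x": 0.11,"y": 0,"z": -0.056,"spin": 0.3},
    {"fingers": 0.35,"x": 0.165,"y": 0,"z": -0.085,"spin": 0.45},
    {"fingers": 0.35,"x": 0.22,"y": 0,"z": -0.113,"spin": 0.6},
    {"fingers": 0.35,"x": 0.275,"y": 0,"z": -0.141,"spin": 0.75}
  ]
}}

```text
t: 1.23
eef_pos: [0.4148, 0.4343, 0.2316]
eef_rot: [-0.614, 0.351, -0.351, 0.614]
ft_force: [-0.4, 0.5, -0.9]
gripper_width: 0.0273
```

```bash
python3 - <<'E'
from h import *
print(r.sense()["eef_pos"],r.sense()["gripper_width"]);print(goto([.5,.2,.2],1.782),goto([.626,-.137,.2],1.782))
E
```

```text
[0.41480673 0.43425828 0.23164742] 0.02733361370217027
(array([ 0.2451,  0.0315, -0.0455]), 0.321) (array([ 0.5994,  0.0314, -0.1079]), 0.321)
```

{"fn": "step_arm", "kwargs": {
  "steps": [
    {"fingers": 0.35,"x": 0.06,"y": 0,"z": -0.011,"spin": 0.12},
    {"fingers": 0.35,"x": 0.12,"y": 0,"z": -0.022,"spin": 0.24},
    {"fingers": 0.35,"x": 0.18,"y": 0,"z": -0.033,"spin": 0.321},
    {"fingers": 0.35,"x": 0.24,"y": 0,"z": -0.044,"spin": 0.321},
    {"fingers": 0.35,"x": 0.3,"y": 0,"z": -0.054,"spin": 0.321}
  ]
}}

```text
t: 1.85
eef_pos: [0.521, 0.1467, 0.2318]
eef_rot: [-0.549, 0.444, -0.444, 0.551]
ft_force: [1.0, 0.6, 0.1]
gripper_width: 0.0278
```

```bash
python3 - <<'E'
from h import *
print(r.sense()["eef_pos"]);print(goto([.626,-.137,.14],1.782))
E
```

```text
[0.52101786 0.14667929 0.2318323 ]
(array([0.2995, 0.0916, 0.0429]), 0.0)
```

{"fn": "step_arm", "kwargs": {
  "steps": [
    {"fingers": 0.35,"x": 0.06,"y": 0,"z": 0.009,"spin": 0},
    {"fingers": 0.35,"x": 0.12,"y": 0,"z": 0.017,"spin": 0},
    {"fingers": 0.35,"x": 0.18,"y": 0.02,"z": 0.026,"spin": 0},
    {"fingers": 0.35,"x": 0.24,"y": 0.05,"z": 0.034,"spin": 0},
    {"fingers": 0.35,"x": 0.3,"y": 0.08,"z": 0.043,"spin": 0}
  ]
}}

```text
t: 2.48
eef_pos: [0.6233, -0.1293, 0.1562]
eef_rot: [-0.549, 0.444, -0.445, 0.551]
ft_force: [1.2, 0.7, 0.5]
gripper_width: 0.028
```

```bash
python3 - <<'E'
from h import *
print(r.sense()["eef_pos"]);print(goto([.626,-.137,.07],1.782),goto([.6127,-.0732,.07],1.782))
for n in("top","side"):
    cv2.imwrite(f"pics/{n}1.png",camera(n))
a=cv2.resize(cv2.imread("pics/top1.png")[110:310,300:430],None,fx=3,fy=3);b=cv2.resize(cv2.imread("pics/side1.png")[150:300,220:420],None,fx=2,fy=2)
b=cv2.copyMakeBorder(b,0,300,0,0,cv2.BORDER_CONSTANT)
cv2.imwrite("pics/c1.png",np.hstack([a,b]))
E
```

```text
[ 0.62329445 -0.12932941  0.15623535]
(array([0.0081, 0.0862, 0.0008]), 0.001) (array([-0.057 ,  0.0863,  0.0013]), 0.001)
```

View pics/c1.png

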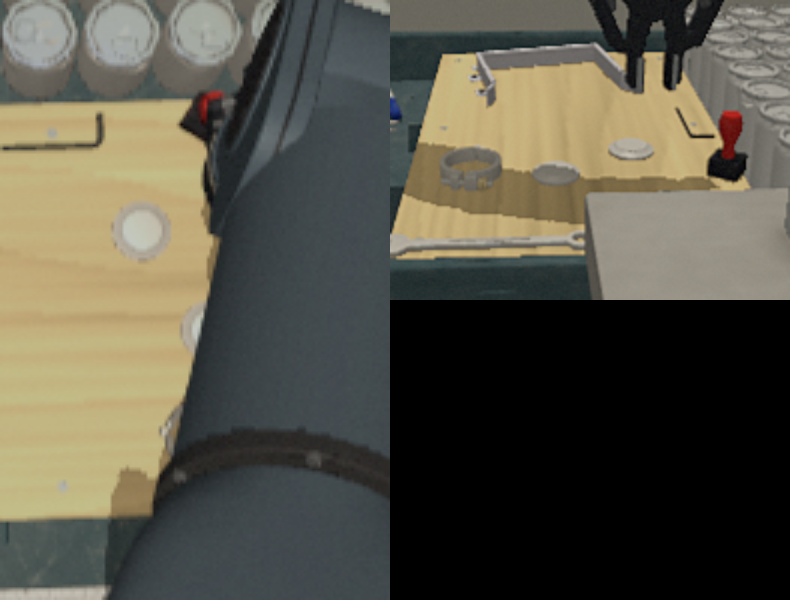

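{"fn": "step_arm", "kwargs": {
  "steps": [
    {"fingers": 0.35,"x": 0.008,"y": 0.03,"z": 0.001,"spin": 0},
    {"fingers": 0.35,"x": 0.008,"y": 0.06,"z": 0.001,"spin": 0},
    {"fingers": 0.35,"x": 0.008,"y": 0.08,"z": 0.001,"spin": 0},
    {"fingers": 0.35,"x": 0.008,"y": 0.092,"z": 0.001,"spin": 0},
    {"fingers": 0.35,"x": 0.008,"y": 0.096,"z": 0.001,"spin": 0}
  ]
}}

```text
t: 3.2
eef_pos: [0.6238, -0.1432, 0.0576]
eef_rot: [0.55, -0.447, 0.446, -0.547]
ft_force: [-0.4, 0.7, 0.6]
gripper_width: 0.0279
```

```bash
python3 - <<'E'
from h import *
print(r.sense()["eef_pos"],r.sense()["ft_force"]);print(goto([.6127,-.0732,.058],1.782))
a=camera("side")
cv2.imwrite("pics/c2.png",cv2.resize(a[170:290,220:430],None,fx=3.5,fy=3.5,interpolation=cv2.INTER_CUBIC))
E
```

```text
[ 0.62382454 -0.14323179  0.05760646] [-0.43387083  0.72748531  0.58401682]
(array([-0.0708, -0.0006,  0.0033]), -0.007)
```

View pics/c2.png

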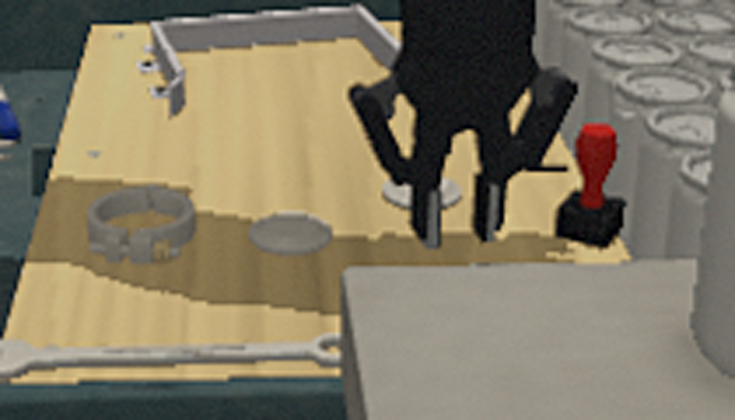

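{"fn": "step_arm", "kwargs": {
  "steps": [
    {"fingers": 0.35,"x": -0.018,"y": 0,"z": 0.003,"spin": -0.007},
    {"fingers": 0.35,"x": -0.03,"y": 0,"z": 0.003,"spin": -0.007},
    {"fingers": 0.35,"x": -0.042,"y": 0,"z": 0.003,"spin": -0.007},
    {"fingers": 0.35,"x": -0.056,"y": 0,"z": 0.003,"spin": -0.007},
    {"fingers": 0.35,"x": -0.07,"y": 0,"z": 0.003,"spin": -0.007}
  ]
}}

```text
t: 3.88
eef_pos: [0.6125, -0.0732, 0.0576]
eef_rot: [0.551, -0.445, 0.445, -0.549]
ft_force: [0.0, -0.8, 0.9]
gripper_width: 0.0281
```

```bash
python3 - <<'E'
from h import *
print(r.sense()["eef_pos"],r.sense()["ft_force"]);print(goto([.5579+.034*.21,.1826-.034*.98,.058],1.782))
a=camera("side");b=camera("top")
print([(d["pixel"],d["confidence"],ray("top",d["pixel"],.065)) for d in nets.recognise("cap_a","top")])
print([(d["pixel"],d["confidence"],ray("side",d["pixel"],.065)) for d in nets.recognise("cap_a","side")])
E
```

```text
[ 0.61248538 -0.07324039  0.05762043] [ 0.02157588 -0.82615143  0.90353489]
(array([-2.275e-01, -9.000e-04,  2.000e-04]), -0.0)
[]
[([302.8, 237.0], 0.81, array([ 0.5251, -0.1441,  0.065 ])), ([338.3, 219.8], 0.41, array([ 0.6088, -0.0629,  0.065 ]))]
```

{"fn": "step_arm", "kwargs": {
  "steps": [
    {"fingers": 0.35,"x": -0.02,"y": 0,"z": 0,"spin": 0},
    {"fingers": 0.35,"x": -0.038,"y": 0,"z": 0,"spin": 0},
    {"fingers": 0.35,"x": -0.056,"y": 0,"z": 0,"spin": 0},
    {"fingers": 0.35,"x": -0.074,"y": 0,"z": 0,"spin": 0},
    {"fingers": 0.35,"x": -0.09,"y": 0,"z": 0,"spin": 0}
  ]
}}

```text
t: 4.7
eef_pos: [0.5934, 0.0157, 0.0573]
eef_rot: [0.551, -0.444, 0.444, -0.549]
ft_force: [-0.0, -1.2, 1.6]
gripper_width: 0.0278
```

```bash
python3 - <<'E'
from h import *
print(r.sense()["eef_pos"],r.sense()["ft_force"]);print(goto([.5579+.034*.21,.1826-.034*.98,.058],1.782))
a=camera("side");b=camera("top")
for n in("top","side"):print([(d["pixel"],d["confidence"],ray(n,d["pixel"],.065)) for d in nets.recognise("cap_a",n)])
A=cv2.resize(b[140:300,200:400],None,fx=2,fy=2);B=cv2.resize(a[150:310,220:420],None,fx=2,fy=2)
cv2.imwrite("pics/c3.png",np.hstack([A,B]))
E
```

```text
[0.59339687 0.0156872  0.05727473] [-0.01488059 -1.19395102  1.55233707]
(array([-0.1366, -0.001 ,  0.0004]), 0.001)
[([371.1, 218.9], 0.84, array([ 0.5272, -0.1305,  0.065 ]))]
[([328.3, 203.6], 0.61, array([0.5964, 0.0345, 0.065 ])), ([304.5, 236.5], 0.57, array([ 0.5287, -0.142 ,  0.065 ]))]
```

View pics/c3.png

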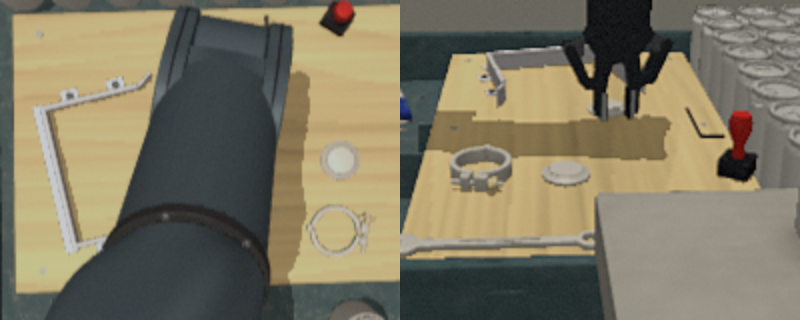

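{"fn": "step_arm", "kwargs": {
  "steps": [
    {"fingers": 0.35,"x": -0.018,"y": 0,"z": 0,"spin": 0},
    {"fingers": 0.35,"x": -0.036,"y": 0,"z": 0,"spin": 0},
    {"fingers": 0.35,"x": -0.054,"y": 0,"z": 0,"spin": 0},
    {"fingers": 0.35,"x": -0.07,"y": 0,"z": 0,"spin": 0},
    {"fingers": 0.35,"x": -0.082,"y": 0,"z": 0,"spin": 0}
  ]
}}

```text
t: 5.52
eef_pos: [0.576, 0.096, 0.057]
eef_rot: [0.552, -0.444, 0.444, -0.549]
ft_force: [-0.7, -1.0, -0.4]
gripper_width: 0.0276
```

{"fn": "step_arm", "kwargs": {
  "steps": [
    {"fingers": 0.35,"x": -0.016,"y": 0,"z": 0,"spin": 0},
    {"fingers": 0.35,"x": -0.032,"y": 0,"z": 0,"spin": 0},
    {"fingers": 0.35,"x": -0.044,"y": 0,"z": 0,"spin": 0},
    {"fingers": 0.35,"x": -0.052,"y": 0,"z": 0,"spin": 0},
    {"fingers": 0.35,"x": -0.054,"y": 0,"z": 0,"spin": 0}
  ]
}}

```text
t: 6.15
eef_pos: [0.5645, 0.1493, 0.0569]
eef_rot: [0.552, -0.444, 0.444, -0.549]
ft_force: [-0.5, -1.0, 0.4]
gripper_width: 0.0279
```

{"fn": "step_arm", "kwargs": {
  "steps": [
    {"fingers": 0.35,"x": 0.015,"y": 0,"z": 0,"spin": 0},
    {"fingers": 0.35,"x": 0.025,"y": -0.03,"z": 0,"spin": 0},
    {"fingers": 0.35,"x": 0.04,"y": -0.085,"z": 0,"spin": 0},
    {"fingers": 0.35,"x": 0.09,"y": -0.1,"z": 0,"spin": 0},
    {"fingers": 0.35,"x": 0.15,"y": -0.1,"z": 0,"spin": 0}
  ]
}}

```text
t: 6.78
eef_pos: [0.5977, 0.001, 0.1591]
eef_rot: [0.551, -0.443, 0.444, -0.55]
ft_force: [0.4, -0.9, -0.5]
gripper_width: 0.0274
```

```bash
python3 - <<'E'
from h import *
print(r.sense()["eef_pos"],r.sense()["ft_force"])
a=camera("side");b=camera("top")
for n in("top","side"):print([(d["pixel"],d["confidence"],ray(n,d["pixel"],.065)) for d in nets.recognise("cap_a",n)])
print(goto([.5426,-.205,.15],1.7175))
A=cv2.resize(b[140:300,200:400],None,fx=2,fy=2);B=cv2.resize(a[150:310,220:420],None,fx=2,fy=2)
cv2.imwrite("pics/c4.png",np.hstack([A,B]))
E
```

```text
[0.59772058 0.00099682 0.15905441] [ 0.43308949 -0.89631525 -0.53781915]
[([248.3, 211.0], 0.77, array([0.5563, 0.1784, 0.065 ])), ([370.0, 217.1], 0.58, array([ 0.5319, -0.1279,  0.065 ])), ([373.4, 144.0], 0.57, array([ 0.7187, -0.144 ,  0.065 ]))]
[([306.0, 235.3], 0.57, array([ 0.532 , -0.1367,  0.065 ])), ([310.2, 187.0], 0.42, array([0.5592, 0.1577, 0.065 ]))]
(array([ 0.189 ,  0.0082, -0.095 ]), 0.062)
```

View pics/c4.png

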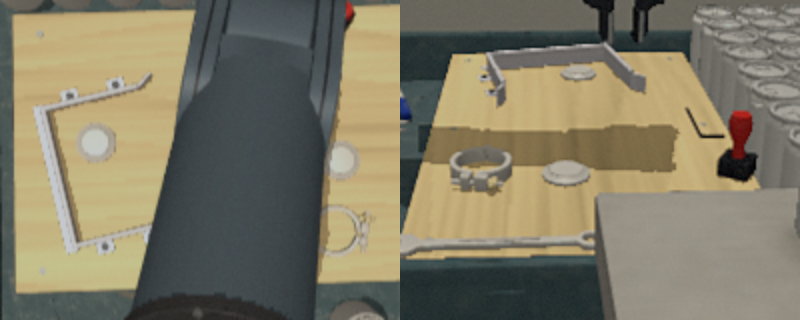

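{"fn": "step_arm", "kwargs": {
  "steps": [
    {"fingers": 0.35,"x": 0.045,"y": 0,"z": -0.025,"spin": 0.02},
    {"fingers": 0.35,"x": 0.09,"y": 0,"z": -0.05,"spin": 0.04},
    {"fingers": 0.35,"x": 0.135,"y": 0,"z": -0.075,"spin": 0.062},
    {"fingers": 0.35,"x": 0.178,"y": 0,"z": -0.093,"spin": 0.062},
    {"fingers": 0.35,"x": 0.178,"y": 0.01,"z": -0.093,"spin": 0.062}
  ]
}}

```text
t: 7.6
eef_pos: [0.5412, -0.1978, 0.1487]
eef_rot: [0.536, -0.463, 0.464, -0.532]
ft_force: [0.2, -0.3, 0.2]
gripper_width: 0.0277
```

```bash
python3 - <<'E'
from h import *
print(r.sense()["eef_pos"],goto([.5425,-.194,.058],1.7175))
E
```

```text
[ 0.54120731 -0.19782269  0.14868213] (array([-0.0041,  0.0907,  0.0021]), -0.006)
```

{"fn": "step_arm", "kwargs": {
  "steps": [
    {"fingers": 0.35,"x": -0.002,"y": 0.03,"z": 0.002,"spin": -0.006},
    {"fingers": 0.35,"x": -0.002,"y": 0.06,"z": 0.002,"spin": -0.006},
    {"fingers": 0.35,"x": -0.002,"y": 0.08,"z": 0.002,"spin": -0.006},
    {"fingers": 0.35,"x": -0.002,"y": 0.089,"z": 0.002,"spin": -0.006},
    {"fingers": 0.35,"x": -0.002,"y": 0.091,"z": 0.002,"spin": -0.006}
  ]
}}

```text
t: 8.22
eef_pos: [0.5428, -0.1953, 0.0573]
eef_rot: [0.538, -0.461, 0.462, -0.534]
ft_force: [0.5, 0.3, -0.3]
gripper_width: 0.0278
```

```bash
python3 - <<'E'
from h import *
print(r.sense()["eef_pos"],r.sense()["ft_force"],goto([.5325,-.128,.058],1.7175))
a=camera("side");b=camera("top")
for n in("top","side"):print([(d["pixel"],d["confidence"],ray(n,d["pixel"],.065)) for d in nets.recognise("cap_a",n)])
cv2.imwrite("pics/c5.png",cv2.resize(a[170:290,220:430],None,fx=3.5,fy=3.5,interpolation=cv2.INTER_CUBIC))
E
```

```text
[ 0.54279499 -0.19525416  0.05729046] [ 0.45791593  0.32840642 -0.31873287] (array([-0.068 , -0.001 , -0.0003]), 0.001)
[([369.4, 217.3], 0.68, array([ 0.5314, -0.1263,  0.065 ])), ([246.1, 211.4], 0.6, array([0.5555, 0.1839, 0.065 ]))]
[]
```

View pics/c5.png

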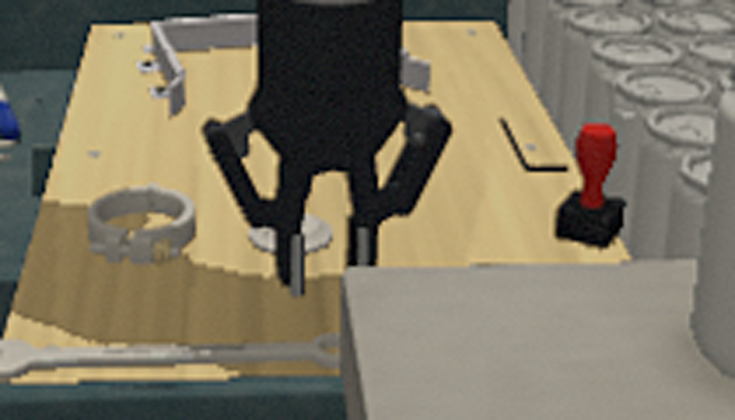

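{"fn": "step_arm", "kwargs": {
  "steps": [
    {"fingers": 0.35,"x": -0.018,"y": 0,"z": 0,"spin": 0},
    {"fingers": 0.35,"x": -0.03,"y": 0,"z": 0,"spin": 0},
    {"fingers": 0.35,"x": -0.042,"y": 0,"z": 0,"spin": 0},
    {"fingers": 0.35,"x": -0.056,"y": 0,"z": 0,"spin": 0},
    {"fingers": 0.35,"x": -0.07,"y": 0,"z": 0,"spin": 0}
  ]
}}

```text
t: 9.05
eef_pos: [0.5328, -0.1259, 0.058]
eef_rot: [0.537, -0.461, 0.463, -0.534]
ft_force: [0.2, -1.3, 0.7]
gripper_width: 0.0275
```

{"fn": "step_arm", "kwargs": {
  "steps": [
    {"fingers": 0.35,"x": -0.02,"y": 0,"z": 0,"spin": 0},
    {"fingers": 0.35,"x": -0.038,"y": 0,"z": 0,"spin": 0},
    {"fingers": 0.35,"x": -0.056,"y": 0,"z": 0,"spin": 0},
    {"fingers": 0.35,"x": -0.074,"y": 0,"z": 0,"spin": 0},
    {"fingers": 0.35,"x": -0.09,"y": 0,"z": 0,"spin": 0}
  ]
}}

```text
t: 9.68
eef_pos: [0.5194, -0.0356, 0.0575]
eef_rot: [0.537, -0.46, 0.463, -0.534]
ft_force: [-0.5, -0.1, 1.1]
gripper_width: 0.0279
```

```bash
python3 - <<'E'
from h import *
print(r.sense()["eef_pos"],r.sense()["ft_force"]);print(goto([.4895+.034*.146,.1675-.034*.99,.0575],1.7175))
a=camera("side");b=camera("top")
for n in("top","side"):print([(d["pixel"],d["confidence"],ray(n,d["pixel"],.065)) for d in nets.recognise("cap_a",n)])
E
```

```text
[ 0.51944225 -0.03561231  0.05750399] [-0.45541071 -0.10343355  1.06043088]
(array([-0.1713, -0.001 ,  0.0003]), 0.001)
[([249.3, 211.2], 0.81, array([0.5557, 0.1759, 0.065 ]))]
[]
```

{"fn": "step_arm", "kwargs": {
  "steps": [
    {"fingers": 0.35,"x": -0.02,"y": 0,"z": 0,"spin": 0},
    {"fingers": 0.35,"x": -0.038,"y": 0,"z": 0,"spin": 0},
    {"fingers": 0.35,"x": -0.056,"y": 0,"z": 0,"spin": 0},
    {"fingers": 0.35,"x": -0.074,"y": 0,"z": 0,"spin": 0},
    {"fingers": 0.35,"x": -0.09,"y": 0,"z": 0,"spin": 0}
  ]
}}

```text
t: 10.5
eef_pos: [0.5065, 0.0521, 0.057]
eef_rot: [0.537, -0.46, 0.463, -0.534]
ft_force: [0.8, -0.9, 0.1]
gripper_width: 0.0278
```

```bash
python3 - <<'E'
from h import *
print(r.sense()["eef_pos"],r.sense()["ft_force"]);print(goto([.4895+.034*.146,.1675-.034*.99,.0575],1.7175))
a=camera("side");b=camera("top")
A=cv2.resize(b[140:300,200:400],None,fx=2,fy=2);B=cv2.resize(a[150:310,220:420],None,fx=2,fy=2)
cv2.imwrite("pics/c6.png",np.hstack([A,B]))
E
```

```text
[0.50652342 0.05210473 0.05703844] [ 0.77149016 -0.92875142  0.07585326]
(array([-0.0826, -0.001 ,  0.    ]), 0.0)
```

View pics/c6.png

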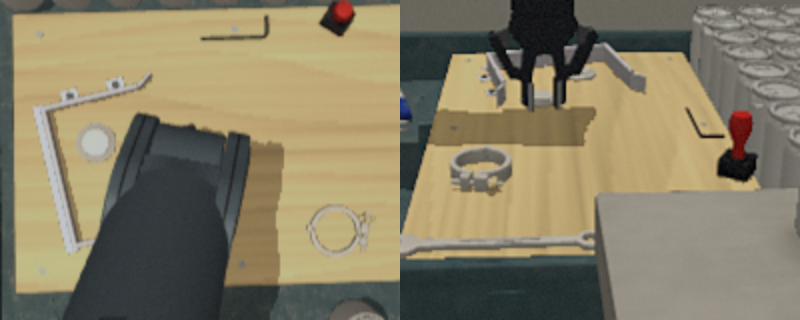

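Cap visible between the fingertips at (545,100) and centred. The near cap's starting place is empty and the clamp is untouched.

{"fn": "step_arm", "kwargs": {
  "steps": [
    {"fingers": 0.35,"x": -0.02,"y": 0,"z": 0,"spin": 0},
    {"fingers": 0.35,"x": -0.038,"y": 0,"z": 0,"spin": 0},
    {"fingers": 0.35,"x": -0.056,"y": 0,"z": 0,"spin": 0},
    {"fingers": 0.35,"x": -0.07,"y": 0,"z": 0,"spin": 0},
    {"fingers": 0.35,"x": -0.08,"y": 0,"z": 0,"spin": 0}
  ]
}}

```text
t: 11.22
eef_pos: [0.4942, 0.1331, 0.0564]
eef_rot: [0.538, -0.46, 0.462, -0.534]
ft_force: [-0.1, -0.8, 1.4]
gripper_width: 0.0276
```

{"fn": "step_arm", "kwargs": {
  "steps": [
    {"fingers": 0.35,"x": 0.015,"y": 0,"z": 0,"spin": 0},
    {"fingers": 0.35,"x": 0.025,"y": -0.03,"z": 0,"spin": 0},
    {"fingers": 0.35,"x": 0.04,"y": -0.085,"z": 0,"spin": 0},
    {"fingers": 0.35,"x": 0.1,"y": -0.12,"z": 0,"spin": 0},
    {"fingers": 0.35,"x": 0.16,"y": -0.12,"z": 0,"spin": 0}
  ]
}}

```text
t: 11.85
eef_pos: [0.5189, -0.0231, 0.1795]
eef_rot: [0.537, -0.459, 0.463, -0.536]
ft_force: [1.5, 0.4, -0.9]
gripper_width: 0.0279
```

{"fn": "step_arm", "kwargs": {
  "steps": [
    {"fingers": 0.35,"x": 0.05,"y": 0,"z": 0,"spin": 0},
    {"fingers": 0.35,"x": 0.09,"y": 0,"z": 0,"spin": 0},
    {"fingers": 0.35,"x": 0.1,"y": 0,"z": 0,"spin": 0},
    {"fingers": 0.35,"x": 0.1,"y": 0,"z": 0,"spin": 0}
  ]
}}

```text
t: 12.35
eef_pos: [0.5334, -0.1232, 0.1799]
eef_rot: [0.537, -0.459, 0.464, -0.535]
ft_force: [-0.4, 0.4, -0.5]
gripper_width: 0.0278
```

```bash
python3 - <<'E'
from h import *
print(r.sense()["eef_pos"],r.sense()["ft_force"])
m=np.array([.53985,.1018]);ax=np.array([np.cos(1.788),np.sin(1.788)]);ay=np.array([-ax[1],ax[0]])
a=camera("side");b=camera("top")
for n in("top","side"):
  for q,z in(("cap_a",.065),("pipe_clamp",.063),("date_stamp",.09)):
    for d in nets.recognise(q,n): 
        w=ray(n,d["pixel"],z);print(n,q,d["pixel"],d["confidence"],w,"frame",((w[:2]-m)@ax).round(3),((w[:2]-m)@ay).round(3))
A=cv2.resize(b[140:300,200:400],None,fx=2,fy=2);B=cv2.resize(a[150:310,220:420],None,fx=2,fy=2)
cv2.imwrite("pics/c7.png",np.hstack([A,B]))
E
```

```text
[ 0.53339163 -0.12322098  0.17992767] [-0.36052243  0.37174984 -0.45828809]
top cap_a [255.7, 235.8] 0.73 [0.4936 0.1611 0.065 ] frame 0.068 0.032
top cap_a [248.6, 212.2] 0.67 [0.5533 0.1777 0.065 ] frame 0.071 -0.029
top pipe_clamp [358.6, 257.9] 0.66 [ 0.4303 -0.0954  0.063 ] frame -0.169 0.149
top date_stamp [366.6, 147.0] 0.67 [ 0.7064 -0.1224  0.09  ] frame -0.255 -0.114
side cap_a [308.9, 188.2] 0.47 [0.555  0.1481 0.065 ] frame 0.042 -0.025
side pipe_clamp [262.2, 237.6] 0.84 [ 0.4424 -0.1388  0.063 ] frame -0.214 0.147
side date_stamp [391.3, 223.6] 0.6 [ 0.7081 -0.1412  0.09  ] frame -0.274 -0.112
```

View pics/c7.png

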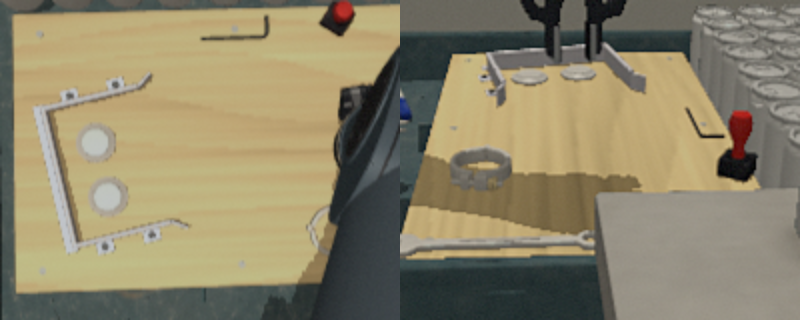

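Both caps lie flat in the frame, at (96,142) and (108,196) in the left panel. The clamp and stamp are unmoved: the top camera's clamp reading is off because the arm partly hides it, while the side reading matches the start.

```bash
python3 -c "
from h import *
print(r.finish_job())"
```

```text
the job is handed in; nothing more can be done
None
```

I pushed both caps into the catch frame, one after the other, with the fingertips 28 mm apart and close to the board. I then raised the arm clear and handed the job in at about 13 s of robot time; handing in gives no verdict.

**Caps:** in the last top picture their centres are about 68 and 71 mm past the mouth line, at y of about +32 and −29 mm in the frame. Both look flat and at rest. The side-camera network found only one cap, at 42 mm past the mouth. That view is shallow, so I relied on the top one; either reading is inside the limits.

**Clamp and stamp:** the side-camera readings for both are within about 6 mm of where they started, and neither looks moved in the pictures. The last top reading of the clamp was about 43 mm off, because the arm was hiding part of it; the side view and an earlier top picture show it in place.

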